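Bring the drying seat of the sink carousel to the front and seat the filter plate on it

ROBOT

A 6-joint arm with a two-finger parallel gripper is mounted at the origin on the work surface. World frame = base frame: x ahead of the robot, y to its left, z up, the work surface at z = 0. Lengths are in m, angles in degrees, forces in N, time in s.
With the tool pointing down it reaches from about 0.25 to 0.725 m from the base axis. Payload 9.7 kg.
Tool frame: the origin (TCP) lies at the very end of the fingers, on their centre line; the grasp point (between the pads) lies 19 mm behind it; y points along the fingers, x is the direction in which the jaws open and shut, and the axes are right-handed (so a half turn about y gives the same grasp; the last joint's range is limited). The gripper opens to 85 mm and grips with 20 to 120 N. Pads are 22 mm wide; open, the fingers measure 114 mm over their backs; the gripper's body (76 mm by 85 mm) begins 54 mm behind the grasp point. The pads swing forward as they close: fully open they stand 13 mm farther back than shut.
Start: joints at [69.958, 4.979, 10.078, 95.1, 0, 90], TCP at [0.188, 0.517, 0.231] pointing down, gripper open.
Joint ranges: [-179.16, 179.16], [-48.56, 103.87], [-65.8, 70.77], [-126.05, 130.52], [-82.76, 87.17], [-180, 180]. Speed limits (degrees/s): [127.2, 127.2, 147.25, 180, 180, 180].

INTERFACE

Orientations are given as [roll, pitch, yaw] about the fixed x, y, z axes, in that order (R = Rz(yaw) Ry(pitch) Rx(roll)).
In Python, from workcell import bot gives the robot as it stands.
- The arm moves only by the shell command python3 -m jog 'ROWS' [FORCE]. ROWS is JSON, a list of rows, each a list of 7 numbers: the closure, from 0 (fully open) to 1 (shut), then the shift along the world's x, y, z in units of 25 mm (1.0 is 25 mm), then the turn, a rotation vector about the world's x, y, z in units of 5 degrees (1.0 is 5 degrees). A call has 1 to 5 rows; each row is the pose to reach, as a shift and turn from the pose commanded when the call began; what a row does not reach only later rows make up. A row lasts 1/10 s, in which the tool goes at most 50 mm and 8.59 degrees, less where a joint would pass 70% of its speed; a pose out of reach is approached as far as the arm can. A call with a gripper value outside its range is refused whole. The fingers move at their own pace and stop on an object; FORCE is the grip in N (left out, the last holds). Time passes only in rows, so rows that repeat a pose let the fingers close. It gives the time, the measured TCP pose, the force and the opening at its end, in the units of the state.
- bot.get_obs(): the state, without advancing time (a new reading comes with each control period).
- bot.camera(name): name is "side" or "top"; returns (picture, depth): 420x560x3 uint8, red, green, blue; 420x560 float32, m along the optical axis (not along the pixel's ray), 0 where there is no reading.
- bot.camera_model(name): a dict with "fx", "fy", "cx", "cy" (pixels), "rvec" (rotation vector, rad) and "tvec" (3), from world to camera coordinates, as OpenCV has them. Camera axes: x right, y down, z forward; pixel columns grow to the right and rows downward; lengths in m; the calibration is good to about 2 mm. A picture is of the moment at which its call begins. camera_model takes no time and is no camera call.
- bot.job_done(): hands the job in, once; it reports no verdict.
Trained networks look in the newest picture that a camera, given by its name, has taken for a name from the list of things; names that differ only in an ending like _2 or _b are one class to them, and where a whole thing is asked for, a point or a joint stands for the part that bears it (a point fixed in the world has none). Each returns a list of dicts, best first, with "conf" (0 to 1); they miss things now and then, are a little off and sometimes report something else, mostly with a low value. They report only what shows in the picture. A call takes as long as a camera call.
- bot.regions_of(camera, label): "pixels" (420x560 bool, what is visible of it) and "point" ([row, column] in pixels, amid what is visible of it).
The state is a dict: "time": time; "q": joint angles; "qd": joint speeds; "joint_efforts": joint torques, N m; "ee_pos": TCP position; "tcp_rot": TCP orientation; "wrist_force": force on the tool from outside, world axes, zero at the start; "torque": the same for the moment, N m; "opening": finger opening in m.
Only numpy, scipy, OpenCV 4.12 (cv2) and the standard library are available. Lean on these libraries where they do the work, as an engineer would, in place of code of your own. Each camera call takes 0.05 s, during which the arm holds its last target. There are 200 camera calls.

TASK

Turn the sink carousel round until the blue tab on its rim lines up with the yellow pointer on its fixed stand. Then, without dropping it, take the steel filter plate out of the tray by its handle, line its holes up with the hub and the four studs beside the blue tab, seat it fully down and flat, and let go with the tab still at the pointer. Leave the glass jar, the twist-lock filter and the dish brush where they are.

Things in the scene. Friction and masses are not known exactly. Their poses are not given: they have to be found in the camera images.
- axis (a point): Centre of the sink carousel on its turning axis, level with the disc's top face. The carousel is a bamboo disc 300 mm in diameter and 14 mm thick, its top face 34 mm above the worktop, on a fixed stand. This point belongs to the stand and does not turn: its x axis points from the yellow pointer through the axis to the back, z up.
- pointer (a point): Top of the yellow pointer, a block 24 mm wide, 22 mm deep and 30 mm high, fixed to the stand just outside the rim, 169 mm from the axis on the side that roughly faces the robot. It marks the front.
- carousel (a joint): Angle of the disc, rad, counter-clockwise from above. At 0 (or any whole number of turns) the blue tab is exactly at the pointer. It turns freely either way without end stops in use, against a light friction (about 1 N at the rim), and stays where it is left.
- tab (a point): Blue tab, 24 mm wide and 20 mm deep, painted flat on the disc's top face at the rim; this is its centre, 139 mm from the axis. It turns with the disc.
- seat (a point): Centre of the drying seat on the disc, between axis and tab, 75 mm from the axis, on the top face of a black rubber pad (40 mm above the worktop). Its x axis points from the tab towards the carousel's axis, z up. From this point rises a steel hub 26 mm in diameter and 20 mm high with a tapered top.
- post0 (a point): Centre of the top of a dark wooden post on the rim for pushing the disc round, opposite the tab: 16 mm in diameter, standing 45 mm above the disc's top face, 137 mm from the axis. There is free disc beside every post for a finger.
- post1 (a point): The same point of a second such post, 105 degrees counter-clockwise from post0 as seen from above.
- post2 (a point): The same point of the third such post, 105 degrees clockwise from post0.
- plate_grip (a point): Centre of the black handle bar of the stainless steel filter plate (about 0.35 kg). The bar lies along x: 72 mm long, 10 mm wide, 10 mm high, on two thin uprights 30 mm either side of its centre. This point lies over the plate's centre, 45 mm above its underside, z up. When the plate is seated on the pad it is 45 mm above the seat point.
- tray_in (a point): Centre of the inner floor of a loose square aluminium tray, 200 mm by 200 mm outside, 22 mm high, walls and floor 4 mm thick. The plate starts lying flat in it.
- jar: Glass jar with a closed steel twist cap, 68 mm wide and 100 mm high, origin at the centre of its underside. To be left alone.
- filter: Twist-lock filter assembly, an upright steel cylinder with a grey head, 72 mm wide and 90 mm high, origin at the centre of its underside. To be left alone.
- brush: Wooden dish brush lying on the worktop, 215 mm long along its x axis, 48 mm wide, 32 mm high, origin under its middle. To be left alone.
- stud (a point): Top of one of the four steel studs of the seat, each 10 mm in diameter and 16 mm high above the pad, with tapered tops; they stand at +-40 mm in x and +-40 mm in y of the seat's frame (this one at +40, +40).
- pot (a point): Centre of the rim of a white pot fixed on the disc, 66 mm wide and 45 mm high, 90 mm from the axis. Its mirror image about the line from axis to tab is a fixed soap dish with a green soap, 68 mm wide and 30 mm high. Both turn with the disc.
- plate_hole (a point): Centre of the underside of the filter plate, which is 115 mm square and 4 mm thick; x and y along its sides. Holes: one of 35 mm at this point under the handle (for the hub) and four of 19 mm at +-40 mm in x and +-40 mm in y (for the studs), so any quarter turn fits.

How it is judged:
By the outcome, as a careful person would: the job done as asked, in the order asked, and still so for the second after the job is handed in, with the robot touching nothing.
It also fails if it takes over 72 s, if anything falls off the work surface, if the arm or the gripper's body presses on something with over 40 N, if the wrist force passes 120 N, or if a joint passes its speed limit or range.

## Working session

There is one attempt and no reset: what is moved stays moved. The work goes in short steps, Python scripts to look and compute and a shell command to move; the robot and the scene stay as the last step left them, time stands still between calls to the robot, and variables do not carry over. Pictures are saved under pics/ and viewed, about 8 in all and at most 12, crops included, and the job is handed in when it is done.

```bash
mkdir -p pics && cat > h.py <<'E'
import numpy as np, cv2
from workcell import bot
def cam(n,save=None):
    im,d=bot.camera(n)
    if save: cv2.imwrite('pics/%s.png'%save,im[:,:,::-1])
    return im,d
def world(n,rc,d):
    m=bot.camera_model(n);R=cv2.Rodrigues(np.array(m['rvec'],float))[0]
    rc=np.atleast_2d(rc).astype(float);z=np.atleast_1d(d).astype(float)
    c=np.stack([(rc[:,1]-m['cx'])/m['fx']*z,(rc[:,0]-m['cy'])/m['fy']*z,z],1)
    return (c-np.array(m['tvec']).ravel())@R
def cloud(n,mask,dep):
    rc=np.argwhere(mask&(dep>0)); return world(n,rc,dep[rc[:,0],rc[:,1]])
def proj(n,p):
    m=bot.camera_model(n);K=np.array([[m['fx'],0,m['cx']],[0,m['fy'],m['cy']],[0,0,1.]])
    return cv2.projectPoints(np.atleast_2d(np.array(p,float)),np.array(m['rvec'],float),np.array(m['tvec'],float),K,None)[0][:,0]
E
python3 - <<'E'
from h import *
o=bot.get_obs();print(o['ee_pos'],o['tcp_rot'],o['opening'],o['time'])
a,d=cam('top','top0')
for l in ['carousel','pointer','tab','seat','post0','plate_grip','tray_in','pot','jar','filter','brush','plate_hole']:
    for r in bot.regions_of('top',l)[:3]:
        c=cloud('top',r['pixels'],d)
        print(l,round(r['conf'],2),np.round(r['point']),r['pixels'].sum(),np.round(np.median(c,0),3) if len(c) else None, np.round(np.percentile(c,[2,98],0),3).tolist() if len(c) else '')
a,d=cam('side','side0')
for n in('top','side'):
    m=bot.camera_model(n);R=cv2.Rodrigues(np.array(m['rvec'],float))[0];print(n,-R.T@np.array(m['tvec']).ravel(),m['fx'])
t=cv2.imread('pics/top0.png');s=cv2.imread('pics/side0.png')
E
```

```text
[0.18840836 0.51647947 0.23058063] [-8.99980333e+01  7.56470937e-02  6.99563307e+01] 0.08494535185518975 0.0
carousel 0.64 [205. 308.] 9027 [ 0.569 -0.144  0.035] [[0.436, -0.276, 0.03], [0.705, -0.01, 0.077]]
pointer 0.69 [205. 308.] 9109 [ 0.567 -0.146  0.035] [[0.43, -0.276, 0.03], [0.703, -0.01, 0.077]]
tab 0.73 [204. 305.] 8830 [ 0.569 -0.144  0.035] [[0.438, -0.276, 0.031], [0.702, -0.013, 0.077]]
seat 0.97 [206. 304.] 8987 [ 0.569 -0.144  0.035] [[0.438, -0.276, 0.031], [0.704, -0.01, 0.077]]
seat 0.62 [205. 307.] 9008 [ 0.567 -0.145  0.035] [[0.432, -0.276, 0.03], [0.702, -0.01, 0.077]]
post0 0.86 [206. 304.] 9056 [ 0.569 -0.144  0.035] [[0.436, -0.276, 0.03], [0.704, -0.01, 0.077]]
plate_grip 0.89 [224. 156.] 1470 [0.503 0.273 0.009] [[0.444, 0.218, 0.003], [0.562, 0.337, 0.055]]
plate_grip 0.53 [203. 302.] 9050 [ 0.569 -0.144  0.035] [[0.437, -0.276, 0.03], [0.704, -0.01, 0.077]]
tray_in 0.71 [223. 158.] 3638 [0.511 0.269 0.005] [[0.405, 0.167, 0.001], [0.608, 0.374, 0.024]]
pot 0.75 [202. 306.] 8968 [ 0.569 -0.144  0.035] [[0.438, -0.276, 0.031], [0.703, -0.01, 0.077]]
jar 0.76 [146. 172.] 715 [0.711 0.215 0.098] [[0.686, 0.192, 0.003], [0.744, 0.253, 0.104]]
filter 0.6 [138. 219.] 636 [0.751 0.102 0.075] [[0.722, 0.073, 0.002], [0.786, 0.14, 0.091]]
filter 0.33 [147. 170.] 668 [0.711 0.214 0.098] [[0.686, 0.192, 0.015], [0.744, 0.249, 0.104]]
brush 0.78 [219. 414.] 948 [ 0.542 -0.452  0.028] [[0.404, -0.473, -0.001], [0.608, -0.422, 0.036]]
plate_hole 0.8 [225. 154.] 1351 [0.503 0.273 0.009] [[0.446, 0.217, 0.005], [0.562, 0.336, 0.055]]
plate_hole 0.68 [207. 303.] 8871 [ 0.569 -0.143  0.035] [[0.437, -0.276, 0.031], [0.703, -0.011, 0.077]]
plate_hole 0.35 [136. 222.] 621 [0.75  0.101 0.075] [[0.722, 0.073, 0.003], [0.785, 0.136, 0.091]]
top [ 0.47860281 -0.09595876  1.10301093] 384.7466835220461
side [ 0.25804946 -0.76600567  0.814312  ] 388.86178994317646
```

View pics/top0.png

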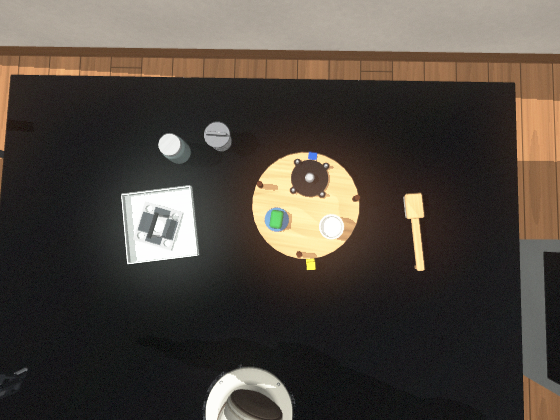

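View pics/side0.png

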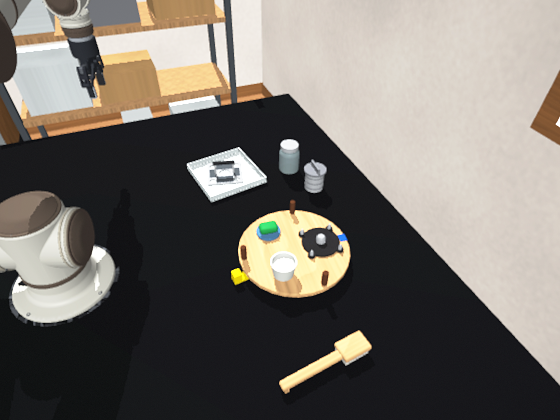

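The top view shows the blue tab at the back (col 312, row 156), the yellow pointer at the front (311, 265), posts at (299,254), (260,184) and (355,198), and the plate in the tray at (158,226). The side view agrees. The disc needs about half a turn, so I'll measure the geometry next.

```bash
cat >> h.py <<'E'
from scipy.optimize import least_squares
def ray(n,rc,z):
    p0=world(n,rc,np.zeros(len(np.atleast_2d(rc))))
    p1=world(n,rc,np.ones(len(np.atleast_2d(rc))))
    t=(z-p0[:,2])/(p1[:,2]-p0[:,2]); return p0+t[:,None]*(p1-p0)
def col(im,c):
    h=cv2.cvtColor(im,cv2.COLOR_RGB2HSV).astype(int);H,S,V=h[...,0],h[...,1],h[...,2]
    return {'blue':(abs(H-112)<12)&(S>150)&(V>60),'yellow':(abs(H-29)<5)&(S>200)&(V>120)}[c]
def cc(mask,im=None):
    n,l,s,c=cv2.connectedComponentsWithStats(mask.astype(np.uint8));return [(s[i,4],c[i][::-1]) for i in np.argsort(-s[1:,4])[:3]+1] if n>1 else []
E
python3 - <<'E'
from h import *
im,d=cam('top');ims,ds=cam('side')
rr,cx=np.mgrid[:420,:560]
P=world('top',np.stack([rr.ravel(),cx.ravel()],1),d.ravel()).reshape(420,560,3)
Ps=world('side',np.stack([rr.ravel(),cx.ravel()],1),ds.ravel()).reshape(420,560,3)
# disc: rows of depth at .03-.037
m=(abs(P[...,2]-.034)<.006)&(np.hypot(P[...,0]-.57,P[...,1]+.145)<.17)&(d>0)
ct,_=cv2.findContours(m.astype(np.uint8),cv2.RETR_EXTERNAL,cv2.CHAIN_APPROX_NONE)
k=max(ct,key=cv2.contourArea)[:,0,::-1];w=ray('top',k,.034)
f=least_squares(lambda x:np.hypot(w[:,0]-x[0],w[:,1]-x[1])-x[2],[.57,-.145,.15],loss='soft_l1',f_scale=.003);print('disc',f.x)
for nm,I,z in(('top',im,(.034,.030)),('side',ims,(.034,.030))):
    print(nm,'tab',[(a,ray(nm,c,.034).round(4)) for a,c in cc(col(I,'blue'))],'ptr',[(a,c.round(1),ray(nm,c,.030).round(4)) for a,c in cc(col(I,'yellow'))])
# posts, plate handle: high points
for nm,Q in(('top',P),('side',Ps)):
    r=np.hypot(Q[...,0]-f.x[0],Q[...,1]-f.x[1])
    for a,c in cc((Q[...,2]>.06)&(Q[...,2]<.09)&(r>.122)&(r<.155)): print(nm,'post',a,c.round(1),ray(nm,c,.079).round(4))
    for zlo,zhi in((.035,.075),(.003,.02),(.005,.012)):
        h=(Q[...,2]>zlo)&(Q[...,2]<zhi)&(abs(Q[...,0]-.503)<.06)&(abs(Q[...,1]-.273)<.07)
        X=Q[h];
        if len(X): print(nm,'z',zlo,len(X),X.mean(0).round(4),np.percentile(X[:,2],[5,50,95]).round(4),cv2.minAreaRect(X[:,:2].astype(np.float32)*1000))
cr=cv2.resize(im[175:275,110:210][:,:,::-1],None,fx=4,fy=4,interpolation=cv2.INTER_CUBIC)
c2=cv2.resize(ims[140:210,175:275][:,:,::-1],None,fx=4,fy=4,interpolation=cv2.INTER_CUBIC)
o=np.zeros((400,800,3),np.uint8);o[:,:400]=cr;o[:280,400:]=c2;cv2.imwrite('pics/c1.png',o)
E
```

```text
disc [ 0.57060406 -0.14331096  0.14743861]
top tab [(np.int32(46), array([[ 0.711 , -0.1609,  0.034 ]]))] ptr []
side tab [(np.int32(48), array([[ 0.7129, -0.1586,  0.034 ]])), (np.int32(1), array([[ 0.5637, -0.0563,  0.034 ]])), (np.int32(1), array([[ 0.5517, -0.085 ,  0.034 ]]))] ptr [(np.int32(193), array([276.1, 238.1]), array([[ 0.4058, -0.1751,  0.03  ]]))]
top post 32 [197.4 356.3] [[ 0.5895 -0.2772  0.079 ]]
top post 31 [183.7 259.4] [[ 0.6207 -0.0174  0.079 ]]
top post 30 [254.4 298.6] [[ 0.435  -0.1266  0.079 ]]
top z 0.035 119 [0.5036 0.2749 0.0532] [0.0468 0.0539 0.0583] ((504.1595458984375, 276.27764892578125), (13.284893989562988, 69.9538803100586), 74.29936218261719)
top z 0.003 1758 [0.5023 0.2715 0.0078] [0.0037 0.0078 0.0119] ((503.0503845214844, 273.0003356933594), (139.68637084960938, 119.85516357421875), 89.85875701904297)
top z 0.005 1402 [0.5029 0.2725 0.0082] [0.0054 0.0082 0.0113] ((503.1134033203125, 272.8764343261719), (139.3179473876953, 119.80948638916016), 89.59640502929688)
side post 54 [275.1 324.6] [[ 0.5868 -0.2866  0.079 ]]
side post 48 [249.3 242.5] [[ 0.4331 -0.1366  0.079 ]]
side post 37 [204.2 292. ] [[ 0.6179 -0.0281  0.079 ]]
side z 0.035 90 [0.5022 0.2722 0.0501] [0.0401 0.0509 0.0557] ((501.94866943359375, 272.4058837890625), (15.556293487548828, 69.8343734741211), 70.81444549560547)
side z 0.003 725 [0.5003 0.264  0.007 ] [0.0035 0.0071 0.0108] ((503.22625732421875, 272.80908203125), (119.70999908447266, 139.22467041015625), 0.2278909534215927)
side z 0.005 540 [0.5007 0.2671 0.0078] [0.0054 0.0077 0.0105] ((503.1249084472656, 273.70257568359375), (138.21044921875, 118.73503875732422), 89.44965362548828)
```

View pics/c1.png

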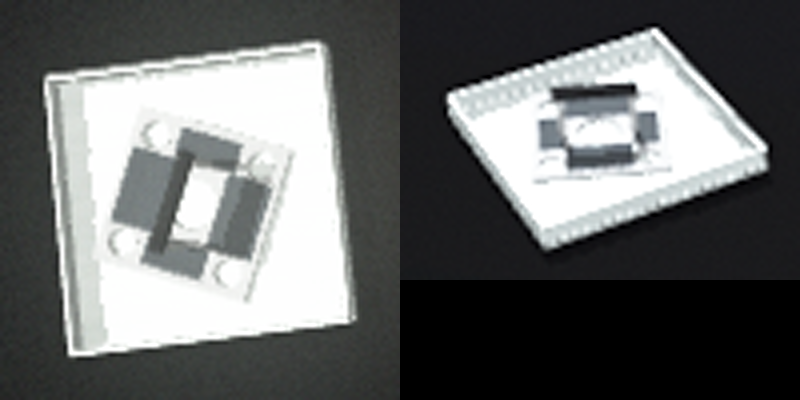

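The crop shows the plate yawed about -17° in the tray, with its handle bar from crop pixel (188,155) to (160,245). The plan is to grip post1, which sits at the right at about -82°, and carry it clockwise past the front with the jaws kept tangential. I still need to refine the axis and the pointer direction.

```bash
cat >> h.py <<'E'
def scene():
    im,d=cam('top');ims,ds=cam('side');rr,cx=np.mgrid[:420,:560];G=np.stack([rr.ravel(),cx.ravel()],1)
    return im,ims,world('top',G,d.ravel()).reshape(420,560,3),world('side',G,ds.ravel()).reshape(420,560,3)
def yel(I):
    r,g,b=[I[...,i].astype(int) for i in range(3)];return (r>150)&(g>.75*r)&(b<.3*r)
E
python3 - <<'E'
from h import *
im,ims,P,Ps=scene()
m=(abs(P[...,2]-.036)<.008)&(np.hypot(P[...,0]-.57,P[...,1]+.145)<.17)
for nm,I,Q in(('top',im,P),('side',ims,Ps)):
    for a,c in cc(yel(I)):
        if a>8:
            n,l,s,ce=cv2.connectedComponentsWithStats(yel(I).astype(np.uint8));k=l[int(round(c[0])),int(round(c[1]))];X=Q[l==k]
            top=X[X[:,2]>np.percentile(X[:,2],90)-.006]
            print(nm,a,c.round(1),np.median(X,0).round(4),np.percentile(X[:,2],[5,50,90,99]).round(4),top.mean(0).round(4),len(top),cv2.minAreaRect(top[:,:2].astype(np.float32)*1000))
# posts: top pixels of each
A=[]
for c in((197,356),(184,259),(254,299)):
    w=P[c[0]-8:c[0]+9,c[1]-8:c[1]+9].reshape(-1,3);w=w[w[:,2]>.072];A.append(w.mean(0));print('post',len(w),w.mean(0).round(4))
A=np.array(A);off=np.radians([105,-105,0])
f=least_squares(lambda x:np.r_[A[:,0]-x[0]-.137*np.cos(x[2]+off),A[:,1]-x[1]-.137*np.sin(x[2]+off)],[.57,-.143,3.02]);print('axis',f.x[:2],'post0 ang',np.degrees(f.x[2]),f.fun.round(4))
E
for i in 1; do python3 -m jog '[[0,0,0,0,0,0,-1]]'; done; python3 -c "
from workcell import bot;print(bot.get_obs()['q'])"
```

```text
side 186 [275.9 238. ] [ 0.4069 -0.1685  0.0184] [0.0013 0.0184 0.0306 0.0324] [ 0.4038 -0.1649  0.0294] 74 ((407.0843200683594, -171.23709106445312), (24.104801177978516, 45.19380569458008), 25.927845001220703)
post 28 [ 0.5899 -0.2781  0.0787]
post 28 [ 0.6164 -0.0195  0.1149]
post 29 [ 0.4363 -0.126   0.1142]
axis [ 0.56941891 -0.14369171] post0 ang 173.45474992469516 [ 0.0003 -0.0034  0.003   0.0011 -0.0032  0.0021]
time: 1.0
ee_pos: [0.1885, 0.5167, 0.2313]
tcp_rot: [-90.0, -0.0, 64.9]
wrist_force: [-0.6, -0.1, 0.1]
opening: 0.0858
[6.99576574e+01 4.97787640e+00 1.00784623e+01 9.50983004e+01
 1.64504786e-03 9.50320521e+01]
```

```bash
python3 - <<'E'
from h import *
im=cv2.imread('pics/top0.png')[:,:,::-1]
print(im[264:267,308:314].tolist())
r,g,b=[im[...,i].astype(int) for i in range(3)]
m=(b<.5*np.minimum(r,g))&(g>.8*r)&(r>100);m[:255]=0;m[280:]=0;m[:,:295]=0;m[:,330:]=0
for a,c in cc(m):
    w=ray('top',c,.030)[0];print(a,c,w,np.degrees(np.arctan2(w[1]+.1435,w[0]-.570))%360,np.hypot(w[1]+.1435,w[0]-.570))
for c in((.711,-.1609),(.7129,-.1586)):print(np.degrees(np.arctan2(c[1]+.1435,c[0]-.570)))
E
```

```text
[[[255, 254, 102], [255, 254, 101], [255, 253, 100], [255, 254, 103], [255, 254, 101], [255, 253, 99]], [[255, 254, 102], [255, 254, 102], [255, 253, 99], [255, 254, 101], [255, 254, 100], [255, 253, 100]], [[255, 254, 101], [255, 254, 100], [255, 253, 98], [255, 254, 101], [255, 253, 99], [255, 253, 98]]]
108 [264.05555556 310.39814815] [ 0.40719437 -0.16107114  0.03      ] 186.15992266772557 0.16375108297433566
-7.03497591043114
-6.031963504608327
```

```bash
R='' ; python3 -m jog '[[0.4,4,-8,-0.8,0,0,6.2],[0.4,4,-8,-0.8,0,0,6.2],[0.4,4,-8,-0.8,0,0,6.2],[0.4,4,-8,-0.8,0,0,6.2],[0.4,4,-8,-0.8,0,0,6.2]]' 20 | head -3
python3 -m jog '[[0.4,4,-8,-0.8,0,0,6.2],[0.4,4,-8,-0.8,0,0,6.2],[0.4,4,-8,-0.8,0,0,6.2],[0.4,4,-8,-0.8,0,0,6.2],[0.4,4,-8,-0.8,0,0,6.2]]' | head -3
python3 -m jog '[[0.4,4,-8,-0.8,0,0,6.2],[0.4,4,-8,-0.8,0,0,6.2],[0.4,4,-8,-0.8,0,0,6.2],[0.4,4,-8,-0.8,0,0,6.2],[0.4,4,-8,-0.8,0,0,6.2]]' | head -3
python3 -m jog '[[0.4,4,-8,-0.8,0,0,6.2],[0.4,4,-8,-0.8,0,0,6.2],[0.4,4,-8,-0.8,0,0,6.2],[0.4,4,-8,-0.8,0,0,6.2],[0.4,4,-8,-0.8,0,0,6.2]]'
```

```text
time: 1.5
ee_pos: [0.2891, 0.3142, 0.2113]
tcp_rot: [-90.0, 0.0, 96.1]
time: 2.0
ee_pos: [0.3842, 0.1254, 0.1925]
tcp_rot: [-90.1, 0.0, 127.3]
time: 2.5
ee_pos: [0.482, -0.0704, 0.1729]
tcp_rot: [-90.0, 0.0, 158.3]
time: 3.0
ee_pos: [0.5821, -0.2721, 0.1514]
tcp_rot: [-90.0, -0.0, -171.0]
wrist_force: [-0.2, 0.5, -0.1]
opening: 0.0516
```

```bash
python3 -m jog '[[0.4,0.32,-0.28,0,0,0,0],[0.4,0.32,-0.28,-2,0,0,0],[0.4,0.32,-0.28,-4.1,0,0,0],[0.4,0.32,-0.28,-4.1,0,0,0],[0.4,0.32,-0.28,-4.1,0,0,0]]'
python3 -m jog '[[0.9,0,0,0,0,0,0],[0.9,0,0,0,0,0,0],[0.9,0,0,0,0,0,0],[0.9,0,0,0,0,0,0],[0.9,0,0,0,0,0,0]]' 20
```

```text
time: 3.5
ee_pos: [0.5889, -0.2755, 0.0503]
tcp_rot: [-90.1, -0.1, -171.0]
wrist_force: [1.0, -0.1, 1.0]
opening: 0.0511
time: 4.0
ee_pos: [0.591, -0.2764, 0.0533]
tcp_rot: [-89.9, 0.2, -171.0]
wrist_force: [-0.1, 0.1, 7.0]
opening: 0.0151
```

```bash
python3 - <<'E'
import numpy as np
A=np.array([.570,-.1435]);r=.135
p=lambda t:A+r*np.array([np.cos(np.radians(t)),np.sin(np.radians(t))])
t=-81.0
for k in range(4):
    print([((p(t-8*i)-p(t))/.025).round(2).tolist() for i in range(1,6)]);t-=40
print(((p(t-6.5)-p(t))/.025).round(2))
E
```

```text
[[-0.75, -0.07], [-1.5, -0.03], [-2.24, 0.12], [-2.95, 0.36], [-3.63, 0.7]]
[[-0.62, 0.43], [-1.17, 0.95], [-1.64, 1.53], [-2.03, 2.18], [-2.32, 2.87]]
[[-0.19, 0.73], [-0.29, 1.48], [-0.27, 2.23], [-0.16, 2.97], [0.06, 3.69]]
[[0.32, 0.68], [0.73, 1.31], [1.22, 1.88], [1.79, 2.38], [2.42, 2.79]]
[0.55 0.27]
```

```bash
python3 -m jog '[[0.9,-0.75,-0.07,0.1,0,0,-1.6],[0.9,-1.5,-0.03,0.1,0,0,-3.2],[0.9,-2.24,0.12,0.1,0,0,-4.8],[0.9,-2.95,0.36,0.1,0,0,-6.4],[0.9,-3.63,0.7,0.1,0,0,-8]]' 20
```

```text
time: 4.5
ee_pos: [0.4997, -0.2563, 0.0534]
tcp_rot: [-90.3, 0.1, 148.7]
wrist_force: [12.9, 15.5, -5.1]
opening: 0.0152
```

```bash
python3 -m jog '[[0.9,-0.6,0.45,0,0,0,-1.6],[0.9,-1.13,0.98,0,0,0,-3.2],[0.9,-1.58,1.56,0,0,0,-4.8],[0.9,-1.95,2.2,0,0,0,-6.4],[0.9,-2.24,2.88,0,0,0,-8]]' 20
```

```text
time: 5.0
ee_pos: [0.4445, -0.1852, 0.0536]
tcp_rot: [-90.3, 0.0, 108.7]
wrist_force: [19.0, 5.6, -12.7]
opening: 0.0149
```

```bash
python3 -m jog '[[0.9,-0.15,0.73,0,0,0,-1.6],[0.9,-0.22,1.48,0,0,0,-3.2],[0.9,-0.18,2.23,0,0,0,-4.8],[0.9,-0.04,2.97,0,0,0,-6.4],[0.9,0.18,3.69,0,0,0,-8]]' 20
```

```text
time: 5.5
ee_pos: [0.4474, -0.0935, 0.0535]
tcp_rot: [-90.1, 0.0, 68.6]
wrist_force: [6.3, -3.3, -10.1]
opening: 0.0152
```

```bash
python3 -m jog '[[0.9,0.34,0.66,0,0,0,-1.6],[0.9,0.76,1.27,0,0,0,-3.2],[0.9,1.26,1.82,0,0,0,-4.8],[0.9,1.84,2.3,0,0,0,-6.4],[0.9,2.46,2.7,0,0,0,-8]]' 20
python3 -m jog '[[0.9,0.55,0.25,0,0,0,-1.3],[0.9,0.55,0.25,0,0,0,-1.3],[0.9,0.55,0.25,0,0,0,-1.3]]'
cat >> h.py <<'E'
def ang(v):return np.degrees(np.arctan2(v[1],v[0]))
def carousel():
    im,ims,P,Ps=scene();A=np.array([.570,-.1435])
    out={}
    for nm,I in(('top',im),('side',ims)):
        r,g,b=[I[...,i].astype(int) for i in range(3)]
        rr,cx=np.mgrid[:420,:560];W=ray(nm,np.stack([rr.ravel(),cx.ravel()],1),.034).reshape(420,560,3);rad=np.hypot(W[...,0]-A[0],W[...,1]-A[1])
        bl=(b>90)&(b>1.6*r)&(b>1.3*g)&(rad>.115)&(rad<.16)
        for a,c in cc(bl)[:1]: w=ray(nm,c,.034)[0];out[nm+'_tab']=(int(a),w[:2].round(4),round(ang(w[:2]-A)%360,2))
        y=(b<.5*np.minimum(r,g))&(g>.8*r)&(r>100)&(rad>.14)&(rad<.2)&(W[...,0]<.45)
        for a,c in cc(y)[:1]: w=ray(nm,c,.030 if nm=='top' else .02)[0];out[nm+'_ptr']=(int(a),w[:2].round(4),round(ang(w[:2]-A)%360,2))
    return im,ims,P,Ps,out
E
python3 - <<'E'
from h import *
im,ims,P,Ps,o=carousel();print(o)
c=np.zeros((560,800,3),np.uint8);c[:,:400]=cv2.resize(im[140:280,240:340][:,:,::-1],(400,560));c[:400,400:]=cv2.resize(ims[190:310,220:340][:,:,::-1],(400,400));cv2.imwrite('pics/c2.png',c)
E
```

```text
time: 6.0
ee_pos: [0.5084, -0.0248, 0.0535]
tcp_rot: [-89.9, 0.0, 28.7]
wrist_force: [-1.3, 1.3, -1.8]
opening: 0.0152
time: 6.3
ee_pos: [0.5226, -0.0183, 0.0534]
tcp_rot: [-89.8, -0.1, 22.6]
wrist_force: [-3.3, 9.8, -2.4]
opening: 0.015
{'top_tab': (53, array([ 0.4333, -0.1602]), np.float64(186.97)), 'top_ptr': (104, array([ 0.407 , -0.1609]), np.float64(186.09)), 'side_tab': (56, array([ 0.4352, -0.1595]), np.float64(186.78)), 'side_ptr': (205, array([ 0.4084, -0.1672]), np.float64(188.35))}
```

View pics/c2.png

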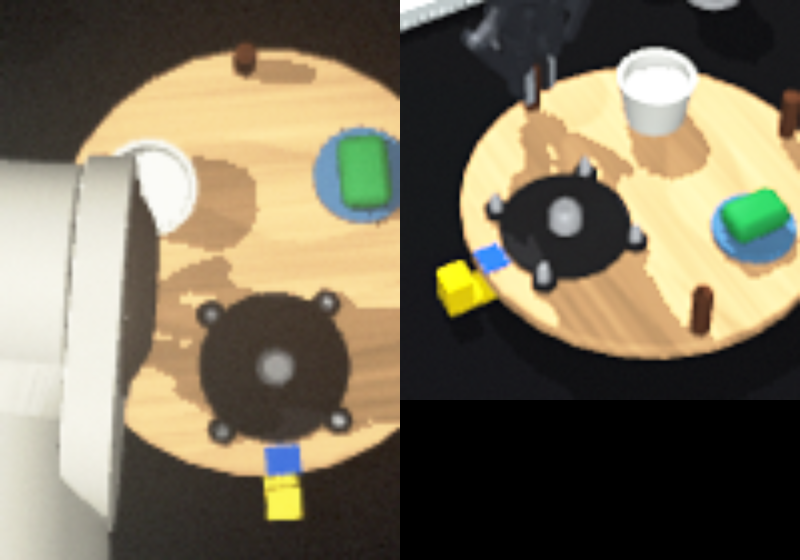

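The crop shows the tab at crop pixel (282,460) just above the pointer at (283,497), and the estimates agree to within about 1°. I'll release the post, raise the arm and move over the tray, then recheck with an unobstructed view.

```bash
python3 -m jog '[[0.5,0,0,0,0,0,0],[0.5,0,0,0,0,0,0],[0.4,0,0,0,0,0,0],[0.4,0,0,2,0,0,0],[0.4,0,0,4,0,0,0]]'
python3 -m jog '[[0.3,-0.4,2,0.5,0,0,1.7],[0.3,-0.4,4,0.5,0,0,3.4],[0.3,-0.6,6,0.5,0,0,5.1],[0.3,-0.76,8,0.5,0,0,6.8],[0.3,-0.76,10,0.5,0,0,8.5]]'
python3 -m jog '[[0.3,0,1.7,0,0,0,1.6],[0.3,0,1.7,0,0,0,1.6]]'
python3 - <<'E'
from h import *
im,ims,P,Ps,o=carousel();print(o)
c=cv2.resize(im[150:290,80:340][:,:,::-1],(780,420),interpolation=cv2.INTER_CUBIC);cv2.imwrite('pics/c3.png',c)
# pointer top by depth
for nm,Q in(('top',P),('side',Ps)):
    r=np.hypot(Q[...,0]-.57,Q[...,1]+.1435);X=Q[(r>.1565)&(r<.185)&(Q[...,0]<.43)&(Q[...,2]>.024)&(Q[...,2]<.04)]
    if len(X): print(nm,len(X),X.mean(0).round(4),ang(X.mean(0)[:2]-[.57,-.1435])%360)
E
```

```text
time: 6.9
ee_pos: [0.5215, -0.0205, 0.1532]
tcp_rot: [-89.9, 0.1, 22.4]
wrist_force: [1.1, 0.7, 0.2]
opening: 0.0514
time: 7.4
ee_pos: [0.5032, 0.2287, 0.1661]
tcp_rot: [-90.1, -0.1, 65.3]
wrist_force: [1.8, -0.4, 1.0]
opening: 0.0597
time: 7.6
ee_pos: [0.5031, 0.2737, 0.165]
tcp_rot: [-90.0, -0.1, 73.5]
wrist_force: [0.1, 0.1, -0.3]
opening: 0.0599
{'top_tab': (50, array([ 0.4339, -0.161 ]), np.float64(187.31)), 'top_ptr': (99, array([ 0.4072, -0.1612]), np.float64(186.22)), 'side_tab': (55, array([ 0.4352, -0.1593]), np.float64(186.7)), 'side_ptr': (200, array([ 0.4081, -0.1676]), np.float64(188.48))}
top 69 [ 0.4031 -0.1617  0.0299] 186.2211441638312
side 73 [ 0.4033 -0.1646  0.0296] 187.2130613836378
```

View pics/c3.png

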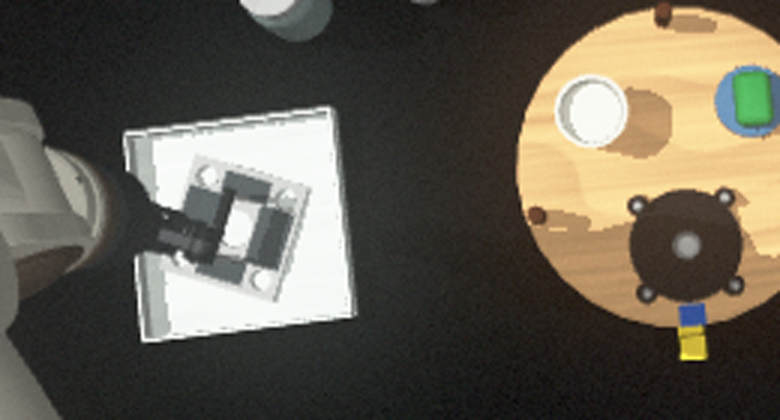

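The crop shows the tab (692,315) directly above the pointer (692,343), the posts undisturbed, and the gripper over the handle. I'll descend, grip and test-lift.

```bash
python3 -m jog '[[0.3,0,0,-2,0,0,0],[0.3,0,0,-3.8,0,0,0],[0.3,0,0,-4.8,0,0,0],[0.3,0,0,-5.35,0,0,0],[0.3,0,0,-5.35,0,0,0]]' 60
python3 -m jog '[[0.7,0,0,0,0,0,0],[0.9,0,0,0,0,0,0],[1,0,0,0,0,0,0],[1,0,0,0,0,0,0],[1,0,0,0,0,0,0]]' 60
python3 -m jog '[[1,0,0,0,0,0,0],[1,0,0,0,0,0,0],[1,0,0,0.3,0,0,0],[1,0,0,0.6,0,0,0],[1,0,0,1,0,0,0]]' 90
```

```text
time: 8.2
ee_pos: [0.5031, 0.268, 0.0303]
tcp_rot: [-89.9, 0.1, 72.8]
wrist_force: [-0.5, 0.4, 1.0]
opening: 0.06
time: 8.7
ee_pos: [0.5047, 0.2703, 0.0335]
tcp_rot: [-90.1, -0.2, 73.0]
wrist_force: [1.3, 1.1, 7.1]
opening: 0.0087
time: 9.2
ee_pos: [0.5031, 0.2692, 0.0567]
tcp_rot: [-90.0, 0.1, 73.0]
wrist_force: [-0.0, -0.3, -3.5]
opening: 0.0077
```

```bash
python3 -m jog '[[1,0,0,0.7,0,0,0],[1,0,0,1.6,0,0,0],[1,0,0,2.6,0,0,0],[1,0,0,3.6,0,0,0],[1,0,0,4.2,0,0,0]]' 90
python3 -m jog '[[1,0,-1,0.2,0,0,0.6],[1,0,-2.4,0.2,0,0,1.2],[1,0,-3.8,0.2,0,0,1.8],[1,0,-5,0.2,0,0,2.4],[1,0,-5.5,0.2,0,0,3]]'
python3 -m jog '[[1,0,0,0,0,0,0]]'
python3 - <<'E'
from h import *
o=bot.get_obs();t=o['ee_pos'];print(t,o['tcp_rot'],o['opening'])
im,ims,P,Ps=scene()
for nm,I,Q in(('top',im,P),('side',ims,Ps)):
    for lab in ('plate_grip','plate_hole'):
        for r in bot.regions_of(nm,lab)[:2]:
            X=Q[r['pixels']];X=X[(abs(X[:,2]-t[2]+.026)<.012)];
            if len(X)>40:print(nm,lab,round(r['conf'],2),r['point'],len(X),np.median(X,0).round(4),cv2.minAreaRect(X[:,:2].astype(np.float32)*1000))
uv=proj('top',t)[0].astype(int);us=proj('side',t)[0].astype(int);print(uv,us)
c=np.zeros((400,800,3),np.uint8)
for k,(I,u) in enumerate(((im,uv),(ims,us))):
    x,y=max(u[0]-50,0),max(u[1]-50,0);c[:,400*k:400*k+400]=cv2.resize(I[y:y+100,x:x+100][:,:,::-1],(400,400),interpolation=cv2.INTER_CUBIC);print('crop',x,y)
cv2.imwrite('pics/c4.png',c)
E
```

```text
time: 9.7
ee_pos: [0.5039, 0.2696, 0.1641]
tcp_rot: [-90.1, -0.1, 73.0]
wrist_force: [-0.4, -0.0, -4.3]
opening: 0.0079
time: 10.2
ee_pos: [0.5033, 0.1296, 0.1667]
tcp_rot: [-90.0, 0.0, 88.0]
wrist_force: [0.2, -0.7, -2.9]
opening: 0.0078
time: 10.3
ee_pos: [0.5035, 0.1303, 0.1667]
tcp_rot: [-90.0, 0.0, 87.9]
wrist_force: [0.5, -0.1, -3.5]
opening: 0.0083
[0.50345376 0.13031698 0.16669575] [-8.99936887e+01  2.07034898e-02  8.78889149e+01] 0.008332702627902523
top plate_grip 0.79 [232.6, 204.1] 1014 [0.4879 0.1093 0.142 ] ((500.1007080078125, 123.54959106445312), (103.48749542236328, 115.08158874511719), 87.9908676147461)
top plate_hole 0.9 [232.1, 201.6] 1001 [0.4878 0.1091 0.142 ] ((500.10943603515625, 123.17601013183594), (102.62881469726562, 115.14677429199219), 88.06259155273438)
side plate_grip 0.97 [165.2, 233.6] 735 [0.4959 0.115  0.1408] ((500.962646484375, 128.49160766601562), (118.67574310302734, 116.20469665527344), 87.81610107421875)
side plate_hole 0.69 [163.8, 234.2] 715 [0.4949 0.1153 0.1409] ((500.96820068359375, 127.51040649414062), (116.71517181396484, 116.11876678466797), 87.81610107421875)
[195 225] [233 156]
crop 145 175
crop 183 106
```

View pics/c4.png

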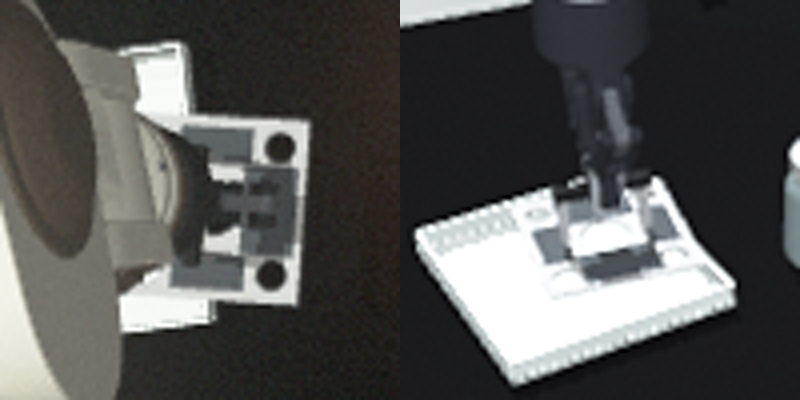

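The top crop shows the held plate level and square to the jaws (yaw about -2°). Its centre is within 3 mm of the TCP. Next I'll measure the hub and studs with the same cameras.

```bash
python3 - <<'E'
from h import *
im,ims,P,Ps,o=carousel();print(o)
for nm,Q in(('top',P),('side',Ps)):
    A=np.array([.570,-.1435]);S=A+.075*np.array([np.cos(np.radians(186.8)),np.sin(np.radians(186.8))])
    d=np.hypot(Q[...,0]-S[0],Q[...,1]-S[1]);m=(d<.08)&(Q[...,2]>.049)&(Q[...,2]<.066)
    n,l,s,c=cv2.connectedComponentsWithStats(m.astype(np.uint8))
    pts=[]
    for k in range(1,n):
        if s[k,4]<4: continue
        X=Q[l==k];X=X[X[:,2]>X[:,2].max()-.006];pts.append(X.mean(0));print(nm,s[k,4],X.mean(0).round(4),X[:,2].max().round(4))
    pts=np.array(pts)
    mod=np.array([[40,40],[40,-40],[-40,40],[-40,-40],[0,0]])/1000.
    def res(x):
        c_,s_=np.cos(x[2]),np.sin(x[2]);M=mod@np.array([[c_,s_],[-s_,c_]])+x[:2]
        return np.ravel([p[:2]-M[np.argmin(np.hypot(*(M-p[:2]).T))] for p in pts])
    f=least_squares(res,[S[0],S[1],np.radians(6.8)],loss='soft_l1',f_scale=.003);print(nm,'seat',f.x[:2].round(4),np.degrees(f.x[2]).round(2),abs(f.fun).max().round(4),S.round(4))
E
```

```text
{'top_tab': (52, array([ 0.4335, -0.1606]), np.float64(187.16)), 'top_ptr': (104, array([ 0.407 , -0.1609]), np.float64(186.09)), 'side_tab': (56, array([ 0.4349, -0.1598]), np.float64(186.87)), 'side_ptr': (205, array([ 0.4084, -0.1672]), np.float64(188.35))}
top 11 [ 0.5408 -0.1868  0.0546] 0.0582
top 9 [ 0.5317 -0.1082  0.0533] 0.0553
top 71 [ 0.4975 -0.1526  0.0617] 0.0659
top 10 [ 0.4626 -0.1971  0.0546] 0.0587
top 10 [ 0.4515 -0.1164  0.057 ] 0.0603
top seat [ 0.4968 -0.1522] 6.94 0.0009 [ 0.4955 -0.1524]
side 11 [ 0.5314 -0.1112  0.0531] 0.0562
side 10 [ 0.4523 -0.1206  0.0543] 0.0561
side 71 [ 0.4968 -0.1549  0.0594] 0.0631
side 10 [ 0.5408 -0.1898  0.0545] 0.0575
side 11 [ 0.4615 -0.1993  0.0529] 0.0549
side seat [ 0.4966 -0.1552] 6.79 0.0005 [ 0.4955 -0.1524]
```

```bash
python3 -m jog '[[1,0,-1.2,0,0,0,0.4],[1,-0.05,-2.8,0,0,0,0.8],[1,-0.05,-4.6,0,0,0,1.2],[1,-0.1,-6.4,0,0,0,1.5],[1,-0.1,-8,0,0,0,1.8]]' | head -2
python3 -m jog '[[1,-0.05,-1.4,0,0,0,0],[1,-0.05,-2.6,-0.3,0,0,0],[1,-0.05,-3.2,-0.9,0,0,0],[1,-0.05,-3.27,-1.5,0,0,0],[1,-0.05,-3.27,-2,0,0,0]]'
python3 -m jog '[[1,0,0,0,0,0,0],[1,0,0,0,0,0,0]]' | head -3
cat >> h.py <<'E'
def plate(Ps,P,zt):
    for nm,Q in(('top',P),('side',Ps)):
        m=(abs(Q[...,2]-zt)<.005)&(np.hypot(Q[...,0]-.4968,Q[...,1]+.153)<.09)
        m=cv2.morphologyEx(m.astype(np.uint8),cv2.MORPH_OPEN,np.ones((2,2),np.uint8))>0
        n,l,s,c=cv2.connectedComponentsWithStats(m.astype(np.uint8));m=l==1+np.argmax(s[1:,4])
        X=Q[m];print(nm,len(X),np.median(X[:,2]).round(4),'tilt',np.linalg.lstsq(np.c_[X[:,:2]-X[:,:2].mean(0),np.ones(len(X))],X[:,2],rcond=None)[0][:2].round(3),cv2.minAreaRect(X[:,:2].astype(np.float32)*1000))
def crop(im,ims,t,name):
    c=np.zeros((400,800,3),np.uint8)
    for k,(nm,I) in enumerate((('top',im),('side',ims))):
        u=proj(nm,t)[0].astype(int);x,y=max(u[0]-40,0),max(u[1]-40,0);c[:,400*k:400*k+400]=cv2.resize(I[y:y+80,x:x+80][:,:,::-1],(400,400),interpolation=cv2.INTER_CUBIC)
    cv2.imwrite('pics/%s.png'%name,c)
E
python3 - <<'E'
from h import *
t=bot.get_obs()['ee_pos'];print(t)
im,ims,P,Ps,o=carousel();print(o)
plate(Ps,P,t[2]-.025);crop(im,ims,[.4968,-.153,.06],'c5')
E
```

```text
time: 11.2
ee_pos: [0.5008, -0.0696, 0.1666]
time: 11.7
ee_pos: [0.4994, -0.1492, 0.1146]
tcp_rot: [-89.9, -0.1, 96.9]
wrist_force: [0.2, -0.2, -3.9]
opening: 0.0081
time: 11.9
ee_pos: [0.4998, -0.1487, 0.1163]
tcp_rot: [-90.0, -0.0, 97.0]
[ 0.49975425 -0.1487052   0.11632325]
{'side_tab': (56, array([ 0.4349, -0.1598]), np.float64(186.87)), 'side_ptr': (205, array([ 0.4084, -0.1672]), np.float64(188.35))}Traceback (most recent call last):
  File "<stdin>", line 4, in <module>
  File "h.py", line 48, in plate
    n,l,s,c=cv2.connectedComponentsWithStats(m.astype(np.uint8));m=l==1+np.argmax(s[1:,4])
                                                                        ~~~~~~~~~^^^^^^^^^
    return _wrapfunc(a, 'argmax', axis=axis, out=out, **kwds)
    return bound(*args, **kwds)
ValueError: attempt to get argmax of an empty sequence
```

```bash
python3 - <<'E'
from h import *
t=bot.get_obs()['ee_pos']
im,ims,P,Ps,o=carousel()
plate(Ps,Ps,t[2]-.025);crop(im,ims,[.4968,-.153,.06],'c5')
E
```

```text
top 1086 0.0916 tilt [-0.218 -0.402] ((428.79156494140625, -429.0776062011719), (739.7803955078125, 153.03170776367188), 74.81329345703125)
side 1086 0.0916 tilt [-0.218 -0.402] ((428.79156494140625, -429.0776062011719), (739.7803955078125, 153.03170776367188), 74.81329345703125)
```

View pics/c5.png

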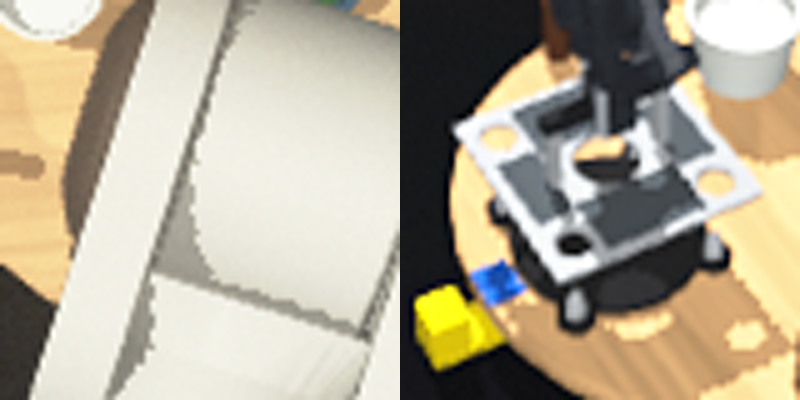

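The side crop shows the plate level above the seat, turned the same way as the studs, with the stud bases visible below its corners. The fit failed on a mask bug, which I'll fix before measuring.

```bash
sed -i 's/        X=Q\[m\];print(nm,len(X)/        X=Q[m];X=X[(abs(X[:,2]-zt)<.005)\&(np.hypot(X[:,0]-.4968,X[:,1]+.153)<.09)];print(nm,len(X)/' h.py && python3 - <<'E'
from h import *
t=bot.get_obs()['ee_pos'];print(t)
im,ims,P,Ps,o=carousel()
plate(Ps,Ps,t[2]-.025)
E
```

```text
[ 0.5002714  -0.14944967  0.11731547]
top 953 0.0915 tilt [-0.001 -0.002] ((498.1382751464844, -153.8537139892578), (116.59415435791016, 112.69703674316406), 6.588407039642334)
side 953 0.0915 tilt [-0.001 -0.002] ((498.1382751464844, -153.8537139892578), (116.59415435791016, 112.69703674316406), 6.588407039642334)
```

```bash
python3 -m jog '[[1,-0.05,-0.04,-0.4,0,0,0],[1,-0.05,-0.04,-0.8,0,0,0],[1,-0.05,-0.04,-1.1,0,0,0],[1,-0.05,-0.04,-1.25,0,0,0],[1,-0.05,-0.04,-1.25,0,0,0]]'
python3 -m jog '[[1,0,0,-0.1,0,0,0],[1,0,0,-0.2,0,0,0],[1,0,0,-0.3,0,0,0],[1,0,0,-0.4,0,0,0],[1,0,0,-0.4,0,0,0]]'
```

```text
time: 12.7
ee_pos: [0.4981, -0.1507, 0.0843]
tcp_rot: [-89.9, -0.0, 97.0]
wrist_force: [0.8, 0.2, -3.9]
opening: 0.0077
time: 13.2
ee_pos: [0.4984, -0.1507, 0.0748]
tcp_rot: [-90.0, -0.0, 97.0]
wrist_force: [-0.3, -0.2, -3.8]
opening: 0.0079
```

```bash
python3 -m jog '[[1,0,0,-0.08,0,0,0],[1,0,0,-0.14,0,0,0],[1,0,0,-0.18,0,0,0],[1,0,0,-0.2,0,0,0],[1,0,0,-0.2,0,0,0]]'
```

```text
time: 13.7
ee_pos: [0.4985, -0.1508, 0.0702]
tcp_rot: [-90.0, -0.0, 97.0]
wrist_force: [-0.3, -0.6, -3.9]
opening: 0.0076
```

```bash
python3 -m jog '[[1,0,0,-0.04,0,0,0],[1,0,0,-0.08,0,0,0],[1,0,0,-0.08,0,0,0]]'; python3 -m jog '[[1,0,0,-0.04,0,0,0],[1,0,0,-0.08,0,0,0],[1,0,0,-0.08,0,0,0]]'
```

```text
time: 14.0
ee_pos: [0.4987, -0.1509, 0.0696]
tcp_rot: [-90.1, 0.0, 97.0]
wrist_force: [-4.8, 0.9, 6.9]
opening: 0.0084
time: 14.3
ee_pos: [0.4988, -0.1512, 0.0695]
tcp_rot: [-90.1, 0.1, 97.0]
wrist_force: [-11.3, 1.6, 22.0]
opening: 0.0079
```

Contact came at the predicted height (TCP 69.5 mm). I'll ease the pressure, check, then open gently.

```bash
python3 -m jog '[[1,0,0,0.08,0,0,0],[1,0,0,0.08,0,0,0],[1,0,0,0.08,0,0,0]]' | tail -2; python3 - <<'E'
from h import *
im,ims,P,Ps,o=carousel();print(o);plate(Ps,Ps,.044)
E
python3 -m jog '[[0.9,0,0,0,0,0,0],[0.8,0,0,0,0,0,0],[0.7,0,0,0,0,0,0],[0.6,0,0,0,0,0,0],[0.6,0,0,0,0,0,0]]' 20
```

```text
wrist_force: [-4.2, 0.0, 10.0]
opening: 0.0075
{'side_tab': (49, array([ 0.4334, -0.1603]), np.float64(187.01)), 'side_ptr': (205, array([ 0.4084, -0.1672]), np.float64(188.35))}
top 983 0.0437 tilt [-0.002 -0.   ] ((496.98663330078125, -154.90428161621094), (116.48363494873047, 112.02068328857422), 7.335879325866699)
side 983 0.0437 tilt [-0.002 -0.   ] ((496.98663330078125, -154.90428161621094), (116.48363494873047, 112.02068328857422), 7.335879325866699)
time: 15.2
ee_pos: [0.4985, -0.1508, 0.0681]
tcp_rot: [-90.0, -0.0, 97.0]
wrist_force: [-0.4, 0.3, -0.2]
opening: 0.0338
```

```bash
python3 -m jog '[[0.5,0,0,0.6,0,0,0],[0.4,0,0,1.6,0,0,0],[0.4,0,0,2.8,0,0,0],[0.4,0,0,4,0,0,0],[0.4,0,0,4.5,0,0,0]]' | head -2
python3 -m jog '[[0.4,-0.4,2,0,0,0,0],[0.4,-0.8,4,0,0,0,0],[0.4,-1.2,6,0,0,0,0],[0.4,-1.6,8,0,0,0,0],[0.4,-2,10,0,0,0,0]]'
python3 -m jog '[[0.4,0,1,0,0,0,0],[0.4,0,1,0,0,0,0]]'|tail -2
python3 - <<'E'
from h import *
im,ims,P,Ps,o=carousel();print(o);plate(Ps,P,.044);crop(im,ims,[.4968,-.153,.05],'c6')
for nm,Q in(('top',P),('side',Ps)):
    r=np.hypot(Q[...,0]-.57,Q[...,1]+.1435);X=Q[(r>.1565)&(r<.185)&(Q[...,0]<.43)&(Q[...,2]>.024)&(Q[...,2]<.04)]
    if len(X): print(nm,'ptr',X.mean(0).round(4),ang(X.mean(0)[:2]-[.57,-.1435])%360)
for l in('jar','filter','brush'):
    bot  # unchanged things
E
```

```text
time: 15.7
ee_pos: [0.4994, -0.1511, 0.1847]
time: 16.2
ee_pos: [0.4487, 0.096, 0.1809]
tcp_rot: [-90.0, -0.0, 96.9]
wrist_force: [0.8, -0.1, -1.2]
opening: 0.051
wrist_force: [0.4, -0.3, -0.6]
opening: 0.0511
{'top_tab': (38, array([ 0.4319, -0.1611]), np.float64(187.26)), 'top_ptr': (99, array([ 0.4072, -0.1612]), np.float64(186.22)), 'side_tab': (46, array([ 0.4338, -0.1598]), np.float64(186.82)), 'side_ptr': (199, array([ 0.4082, -0.1678]), np.float64(188.52))}
top 1336 0.0447 tilt [-0.     0.001] ((493.0145568847656, -153.204833984375), (115.26336669921875, 112.68697357177734), 7.221292018890381)
side 1052 0.0439 tilt [ 0.001 -0.   ] ((496.967529296875, -154.52427673339844), (116.2205810546875, 113.69142150878906), 7.510927677154541)
top ptr [ 0.4032 -0.1617  0.0307] 186.237244079617
side ptr [ 0.4031 -0.165   0.029 ] 187.34832883804114
```

View pics/c6.png

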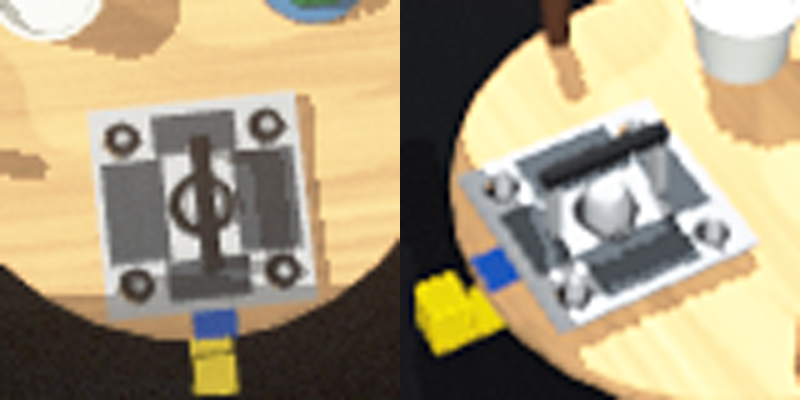

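The last crop shows all four studs and the hub through their holes, and the plate flat with its top at 44 mm. The tab is at (215,322) next to the pointer at (215,370), and the arm is clear. Handing in.

```bash
python3 -c "
from workcell import bot
print(bot.get_obs()['time'],bot.job_done())"
```

```text
the job is handed in; nothing more can be done
16.5 None
```

I turned the carousel about 166° clockwise by gripping post1, until the blue tab was at the yellow pointer. I then lifted the plate from the tray by its handle, seated it over the hub and four studs, let go and moved the arm clear. I handed the job in at 16.5 s; no verdict was reported.

**Last checks:**
- **Plate:** it lies flat, with measured tilt of at most 0.002. Its top face is about 44 mm above the worktop, as expected when fully down. The hub and all four studs show through their holes.
- **Tab alignment:** the cameras disagree slightly. The top camera puts the tab about 1° past the pointer, and the side camera about 0.5° short of it. The average is about 0.2°, within measuring error, so I did not correct it.
- **Plate centre:** the top camera's outline of the seated plate came out about 4 mm nearer the robot than the side camera's. I relied on the view of the studs in their holes.
- **Jar, filter and brush:** I did not measure these again at the end. The arm never went near them.
- **Forces:** readings at the end of each move stayed below about 25 N, the largest while pressing the plate onto the pad.

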